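Register a bolt-test bar in its fixture

ROBOT

A 7-joint arm with a two-finger parallel gripper is mounted at the origin on the work surface. World frame = base frame: x ahead of the robot, y to its left, z up, the work surface at z = 0. Lengths are in mm, angles in degrees, forces in N, time in s.
With the tool pointing down it reaches from about 425 to 875 mm from the base axis. Payload 8.4 kg.
Tool frame: the origin (TCP) lies at the very end of the fingers, on their centre line; the grasp point (between the pads) lies 19 mm behind it (env.tcp_to_grasp is the distance from the TCP to the grasp point, in mm); z points along the fingers, y is the line along which they close (so a half turn about z gives the same grasp; the last joint's range is limited). The gripper opens to 85 mm and grips with 20 to 120 N. Pads are 22 mm wide; open, the fingers measure 114 mm over their backs; the gripper's body (76 mm by 85 mm) begins 54 mm behind the grasp point. The pads swing forward as they close: fully open they stand 13 mm farther back than shut.
Start: joints at [71.551, 19.091, 2.286, 83.961, -0.768, 76.965, -3.352], TCP at [143.604, -633.91, 231.308] pointing down, gripper open.
Joint ranges: [-147.57, 147.57], [-21.85, 119.76], [-74.77, 79.35], [14.55, 137.4], [-85.83, 265.84], [4.83, 119.75], [-152.11, 152.11]. Speed limits (degrees/s): [127.2, 127.2, 159.86, 159.86, 180, 180, 180].

INTERFACE

Orientations are given as [roll, pitch, yaw] about the fixed x, y, z axes, in that order (R = Rz(yaw) Ry(pitch) Rx(roll)).
In Python, from cell import telemetry, imaging, env gives the robot as it stands. The module is installed in compiled form; this text tells all that it offers.
- The arm moves only by the tool apply_moves, never from a script. Its argument "motion" is a list of rows, each a list of 6 numbers: the shift along the tool's x, y, z in m, then the turn, a rotation vector about the tool's x, y, z in degrees. A call has 1 to 5 rows; each row is the pose to reach, as a shift and turn from the pose commanded when the call began, along the tool's axes at that moment; what a row does not reach only later rows make up. A row lasts 1/10 s, in which the tool goes at most 50 mm and 8.59 degrees, less where a joint would pass 70% of its speed; a pose out of reach is approached as far as the arm can. A call with a gripper value outside its range is refused whole. "gripper" is the opening, from 0 (shut) to 1 (fully open), set as the call begins (left out, the last holds). The fingers move at their own pace and stop on an object; "grip_force" is the grip in N (left out, the last holds). Time passes only in rows, so rows that repeat a pose let the fingers close. It gives the time, the measured TCP pose, the force, the opening and the grip force at its end, in the units of the state.
- telemetry.get_obs(): the state, without advancing time (a new reading comes with each control period).
- imaging.grab_frame(name): name is "scene" or "top" or "wrist"; returns the picture (384x512x3 uint8, red, green, blue); there is no depth.
- imaging.get_calibration(name): a dict with "mtx" (3x3 intrinsics, pixels), "R" (3x3) and "t" (3): a world point X has camera coordinates R X + t. Camera axes: x right, y down, z forward; pixel columns grow to the right and rows downward; lengths in mm; the calibration is good to about 2 mm. A picture is of the moment at which its call begins: read the wrist's pose just before it. get_calibration takes no time and is no camera call; for the wrist camera it gives the pose at the moment of the call.
- env.close_job(): hands the job in; it is judged then, once.
The state is a dict: "time": time; "qpos": joint angles; "qd": joint speeds; "joint_efforts": joint torques, N m; "tcp_pos": TCP position; "eef_rot": TCP orientation; "ft_force": force on the tool from outside, world axes, zero at the start; "torque": the same for the moment, N m; "width": finger opening in mm; "grip_force": force on a finger pad.
Only numpy, scipy, OpenCV 4.12 (cv2) and the standard library are available. Lean on these libraries where they do the work, as an engineer would, in place of code of your own. Each camera call takes 0.05 s, during which the arm holds its last target. There are 200 camera calls.

TASK

Lift the red test bar straight up out of its tray pocket by its black grip, set it gently down flat on the yellow fixture bed, lengthways along the two fence blocks but about a finger's width clear of the fence blocks and of the end stop, and let go of it. Then push it home: one long side up against both fence blocks and one end up against the end stop. Leave it lying there, keep it upright throughout, and leave the silver bar, the C-clamp, the spanner, the socket and the loose battery undisturbed.

Things in the scene. Friction and masses are not known exactly. Their poses are not given: they have to be found in the camera images.
- red_bar_center (a point): Loose dark-red metal test bar, 60 x 150 x 25 mm high, about 0.6 kg (0.48 to 0.7), with four black bolt heads (16 mm across, 12 mm high, along its middle line) and an upright black lifting grip in the middle of its top. It slides on the bed under 4 to 10 N. This point is the centre of the bar's 25 mm thick body. x is across the bar (60 mm), y along its length (150 mm), z up; either end may lead.
- red_bar_grip (a point): Holding point of the red bar's lifting grip: a black upright block 16 mm (bar's x) by 40 mm (bar's y), standing 32 mm above the bar's top and fixed to it. The point is on its centre line, 22 mm above the bar's top (34.5 mm above point red_bar_center). Hold it across its 16 mm width. Same axes as the bar.
- silver_bar_center (a point): A bar of the same shape and sizes in bare silver metal, in the tray's other pocket; the point is the centre of its 25 mm thick body. To be left where it is.
- tray: Fixed grey tray block, 190 (x) x 200 (y) x 32 mm high, with two pockets 26 mm deep, centred 45 mm either side of its middle along its x, each with 1.5 mm of play all round a bar. A bar lies in each, its y along the tray's y, its 25 mm body 1 mm below the tray's top, so only its bolts and grip stand proud. The origin is at the centre of its underside, z up. Which bar is in which pocket varies, and tray and fixture may change sides.
- fixture: Fixed yellow fixture: a flat bed 150 (x) x 260 (y) mm, top face 15 mm above the table, with three dark steel stops standing 16 mm above the bed. Two fence blocks at its +x edge, each 40 mm long in y, centred at y = -85 and +15 mm, with their stop faces looking to -x at x = +55 mm; one end stop, 40 mm long in x, centred at x = +30 mm, with its stop face looking to +y at y = -110 mm. Origin at the centre of the underside, z up.
- datum (a point): Point on the bed's top face where the planes of the fence faces and of the end stop's face meet (fixture frame: +55, -110, +15 mm); same axes as the fixture. The bar belongs on the -x, +y side of it: registered, with its y along the fixture's y, the bar's centre is 30 mm to -x, 75 mm to +y and 12.5 mm above it.
- clamp: Red C-clamp lying on the table, about 110 x 130 x 16 mm; origin at the middle of its underside. Bystander.
- wrench: Steel spanner, 200 mm long, lying on the table. Bystander.
- socket: Steel socket standing on end, 30 mm diameter, 60 mm high; origin at its foot. Bystander.
- battery: Black battery pack with a blue band, 110 x 80 x 62 mm, origin under its middle. Bystander.
Mind the look-alikes: they are no part of the job. There is more than one size of the part that bears silver_bar_center; the job needs the larger.

How it is judged:
By the outcome, as a careful person would: the job done as asked, in the order asked, and still so for the second after the job is handed in, with the robot touching nothing.
It also fails if it takes over 69 s, if anything falls off the work surface, if the arm or the gripper's body presses on something with over 40 N, if the wrist force passes 120 N, or if a joint passes its speed limit or range.

## Working session

There is one attempt and no reset: what is moved stays moved. The work goes in short steps, Python scripts to look and compute and a tool call to move; the robot and the scene stay as the last step left them, time stands still between calls to the robot, and variables do not carry over. Pictures are saved under pics/ and viewed, at most 10 in all, crops included, and the job is handed in when it is done.

Besides the shell and the picture viewer there is one more tool, called after "Call:" by a JSON object that holds its "api" and its "payload", one argument or row to a line. apply_moves: Moves the arm, as the interface text tells. Its arguments: {"type":"object","properties":{"motion":{"type":"array"},"gripper":{"type":"number"},"grip_force":{"type":"number"}},"required":["motion"]}

```bash
mkdir -p pics
cat > h.py <<'E'
import numpy as np, cv2
from cell import telemetry, imaging, env
def cal(n):
    c=imaging.get_calibration(n); return np.array(c["mtx"]),np.array(c["R"]),np.array(c["t"]).ravel()
def ray(c,uv,z):
    K,R,t=c; d=R.T@np.linalg.solve(K,[uv[0],uv[1],1.]); o=-R.T@t
    return o+d*(z-o[2])/d[2]
def proj(c,X):
    K,R,t=c; p=K@(R@np.array(X,float)+t); return p[:2]/p[2]
def save(n,img,s=1.5):
    cv2.imwrite(n,cv2.resize(img[...,::-1],None,fx=s,fy=s,interpolation=cv2.INTER_CUBIC))
E
python3 - <<'E'
from h import *
o=telemetry.get_obs();print({k:np.round(v,2) for k,v in o.items()})
a=imaging.grab_frame("top");b=imaging.grab_frame("scene")
np.save("top.npy",a);np.save("scene.npy",b);save("pics/top.png",a);save("pics/scene.png",b)
for n in("top","scene","wrist"):
  K,R,t=cal(n);print(n,K.round(1).tolist(),(-R.T@t).round(),R.round(2).tolist())
E
```

```text
{'time': np.float64(0.0), 'qpos': array([71.55, 19.13,  2.28, 84.01, -0.77, 76.97, -3.35]), 'qd': array([ 0.07,  0.08,  0.09, -0.04,  0.15, -0.02, -0.04]), 'joint_efforts': array([ 0.000e+00, -6.586e+01,  1.370e+00, -4.056e+01,  2.000e-02,
        1.000e-02,  0.000e+00]), 'tcp_pos': array([ 143.51, -633.47,  230.41]), 'eef_rot': array([-1.7991e+02,  1.0000e-02,  1.2760e+01]), 'ft_force': array([ 0.36, -0.93, -0.11]), 'torque': array([-0.04, -0.05, -0.03]), 'grip_force': np.float64(0.0), 'width': np.float64(85.26)}
top [[451.2, 0.0, 255.9], [0.0, 451.2, 179.9], [0.0, 0.0, 1.0]] [ 556.   78. 1283.] [[0.03, -1.0, 0.01], [-1.0, -0.03, -0.05], [0.05, -0.01, -1.0]]
scene [[452.6, 0.0, 247.8], [0.0, 452.6, 189.1], [0.0, 0.0, 1.0]] [1514.  272.  825.] [[-0.21, 0.98, 0.01], [0.64, 0.14, -0.76], [-0.74, -0.15, -0.65]]
wrist [[269.4, 0.0, 252.3], [0.0, 269.4, 193.8], [0.0, 0.0, 1.0]] [ 223. -615.  374.] [[0.22, -0.98, -0.0], [-0.93, -0.21, 0.31], [-0.31, -0.07, -0.95]]
```

View pics/top.png

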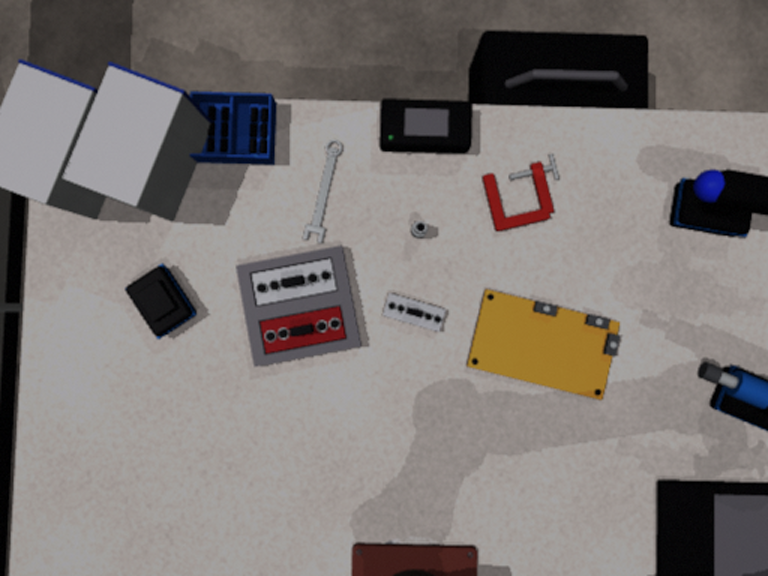

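View pics/scene.png

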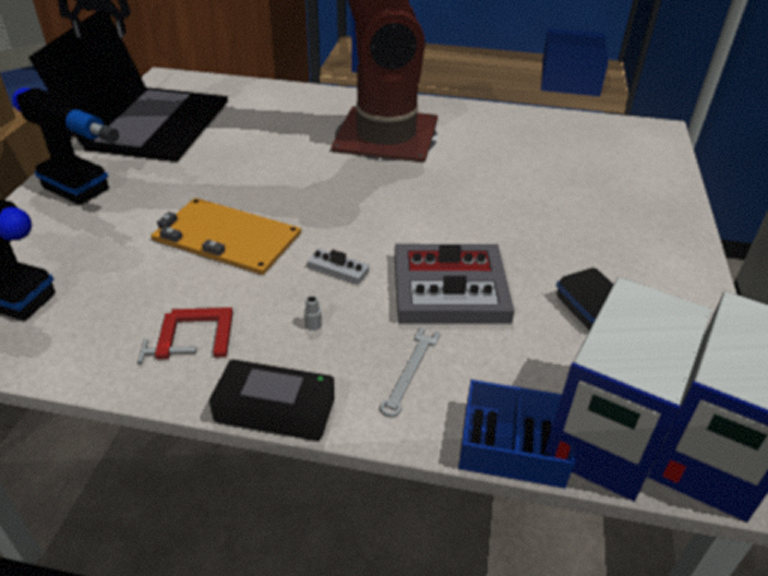

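The top view (1.5×) shows the red bar in the tray's near pocket at about (302,330). The yellow bed is at (545,345), with fence blocks at (545,308) and (598,321) and the end stop at (613,345). The small silver bar at (415,312) is a look-alike. Next I'll measure these from the top view.

```bash
cat > m.py <<'E'
from h import *
def mask(img,kind):
    h=cv2.cvtColor(img,cv2.COLOR_RGB2HSV);H,S,V=cv2.split(h)
    if kind=="yellow": return ((H>14)&(H<30)&(S>130)&(V>70)).astype(np.uint8)
    if kind=="red": return (((H<8)|(H>172))&(S>130)&(V>40)).astype(np.uint8)
def blobs(m,amin=150):
    cs,_=cv2.findContours(m,cv2.RETR_EXTERNAL,cv2.CHAIN_APPROX_NONE)
    return sorted([c for c in cs if cv2.contourArea(c)>amin],key=cv2.contourArea,reverse=True)
def rect(c,C,z):
    P=np.array([ray(C,p,z)[:2] for p in c[:,0,:].astype(float)],np.float32)
    (x,y),(w,h),a=cv2.minAreaRect(P)
    if w>h: a+=90; w,h=h,w
    a=(a+90)%180-90   # yaw of the local x (short) axis
    return np.array([x,y,w,h,a])
E
python3 - <<'E'
from m import *
a=np.load("top.npy");C=cal("top")
for c in blobs(mask(a,"red")): print("red",rect(c,C,31).round(1))
for c in blobs(mask(a,"yellow")): print("yel",rect(c,C,15).round(1))
E
```

```text
red [ 95.8   1.6  53.3 223.2   1.4]
red [506.6 217.7  60.6 150.8  12.4]
red [ 764.7 -176.7  106.9  113.9   15. ]
yel [ 491.  -230.4  147.4  259.4  -12.5]
```

```bash
cat > plan.py <<'E'
import sys,json
from h import *
from scipy.spatial.transform import Rotation as Ro
def plan(start,wps):   # poses (x,y,z,psi), tool straight down; prints per-call total in tool axes
    c=np.array(start,float)
    for w in wps:
        w=np.array(w,float); d=w-c; s=np.deg2rad(c[3]); 
        t=[np.cos(s)*d[0]+np.sin(s)*d[1], np.sin(s)*d[0]-np.cos(s)*d[1], -d[2]]
        print([[round(float(v)*k/5/1000,4) for v in t]+[0,0,round(-d[3]*k/5,1)] for k in range(1,6)]); c=w
if __name__=="__main__": plan(*json.loads(sys.argv[1]))
E
python3 plan.py '[[143.6,-633.9,231.3,12.76],[[230,-470,300,30],[390,-330,300,55],[480,-160,300,80],[510,20,260,100],[506.6,217.7,190,102.4]]]'
```

```text
[[0.0241, -0.0282, -0.0137, 0, 0, np.float64(-3.4)], [0.0482, -0.0563, -0.0275, 0, 0, np.float64(-6.9)], [0.0723, -0.0845, -0.0412, 0, 0, np.float64(-10.3)], [0.0964, -0.1126, -0.055, 0, 0, np.float64(-13.8)], [0.1205, -0.1408, -0.0687, 0, 0, np.float64(-17.2)]]
[[0.0417, -0.0082, -0.0, 0, 0, np.float64(-5.0)], [0.0834, -0.0165, -0.0, 0, 0, np.float64(-10.0)], [0.1251, -0.0247, -0.0, 0, 0, np.float64(-15.0)], [0.1669, -0.033, -0.0, 0, 0, np.float64(-20.0)], [0.2086, -0.0412, -0.0, 0, 0, np.float64(-25.0)]]
[[0.0382, -0.0048, -0.0, 0, 0, np.float64(-5.0)], [0.0764, -0.0095, -0.0, 0, 0, np.float64(-10.0)], [0.1145, -0.0143, -0.0, 0, 0, np.float64(-15.0)], [0.1527, -0.019, -0.0, 0, 0, np.float64(-20.0)], [0.1909, -0.0238, -0.0, 0, 0, np.float64(-25.0)]]
[[0.0365, -0.0003, 0.008, 0, 0, np.float64(-4.0)], [0.073, -0.0007, 0.016, 0, 0, np.float64(-8.0)], [0.1095, -0.001, 0.024, 0, 0, np.float64(-12.0)], [0.146, -0.0014, 0.032, 0, 0, np.float64(-16.0)], [0.1825, -0.0017, 0.04, 0, 0, np.float64(-20.0)]]
[[0.0391, 0.0062, 0.014, 0, 0, np.float64(-0.5)], [0.0781, 0.0124, 0.028, 0, 0, np.float64(-1.0)], [0.1172, 0.0186, 0.042, 0, 0, np.float64(-1.4)], [0.1562, 0.0248, 0.056, 0, 0, np.float64(-1.9)], [0.1953, 0.031, 0.07, 0, 0, np.float64(-2.4)]]
```

Call:
{"api": "apply_moves", "payload": {
  "motion": [
    [0.024, -0.028, -0.014, 0, 0, -3.4],
    [0.048, -0.056, -0.028, 0, 0, -6.9],
    [0.072, -0.084, -0.041, 0, 0, -10.3],
    [0.096, -0.113, -0.055, 0, 0, -13.8],
    [0.12, -0.141, -0.069, 0, 0, -17.2]
  ]
}}

```text
time: 0.6
tcp_pos: [229.9, -468.2, 300.5]
eef_rot: [-180.0, 0.0, 30.1]
ft_force: [0.5, -0.7, -0.4]
width: 85.4
grip_force: 0.0
```

Call:
{"api": "apply_moves", "payload": {
  "motion": [
    [0.042, -0.008, 0, 0, 0, -5],
    [0.083, -0.016, 0, 0, 0, -10],
    [0.125, -0.025, 0, 0, 0, -15],
    [0.167, -0.033, 0, 0, 0, -20],
    [0.209, -0.041, 0, 0, 0, -25]
  ]
}}

```text
time: 1.1
tcp_pos: [391.0, -328.6, 300.2]
eef_rot: [-180.0, 0.0, 55.2]
ft_force: [0.4, -1.1, -0.1]
width: 85.4
grip_force: 0.0
```

Call:
{"api": "apply_moves", "payload": {
  "motion": [
    [0.038, -0.005, 0, 0, 0, -5],
    [0.076, -0.01, 0, 0, 0, -10],
    [0.115, -0.014, 0, 0, 0, -15],
    [0.153, -0.019, 0, 0, 0, -20],
    [0.191, -0.024, 0, 0, 0, -25]
  ]
}}

```text
time: 1.6
tcp_pos: [480.4, -158.3, 300.1]
eef_rot: [-180.0, 0.0, 80.2]
ft_force: [0.9, -0.8, -0.3]
width: 85.5
grip_force: 0.0
```

Call:
{"api": "apply_moves", "payload": {
  "motion": [
    [0.036, 0, 0.008, 0, 0, -4],
    [0.073, -0.001, 0.016, 0, 0, -8],
    [0.11, -0.001, 0.024, 0, 0, -12],
    [0.146, -0.001, 0.032, 0, 0, -16],
    [0.182, -0.002, 0.04, 0, 0, -20]
  ]
}}

```text
time: 2.1
tcp_pos: [509.7, 21.2, 259.9]
eef_rot: [-180.0, 0.0, 100.1]
ft_force: [-0.3, -0.1, -0.6]
width: 85.4
grip_force: 0.0
```

Call:
{"api": "apply_moves", "payload": {
  "motion": [
    [0.039, 0.006, 0.014, 0, 0, -0.5],
    [0.078, 0.012, 0.028, 0, 0, -1],
    [0.117, 0.019, 0.042, 0, 0, -1.4],
    [0.156, 0.025, 0.056, 0, 0, -1.9],
    [0.195, 0.031, 0.07, 0, 0, -2.4]
  ]
}}

```text
time: 2.6
tcp_pos: [506.3, 218.5, 189.6]
eef_rot: [-180.0, 0.0, 102.4]
ft_force: [1.3, -0.9, 0.2]
width: 85.0
grip_force: 0.0
```

Call:
{"api": "apply_moves", "payload": {
  "motion": [
    [0, 0, 0, 0, 0, 0],
    [0, 0, 0, 0, 0, 0],
    [0, 0, 0, 0, 0, 0]
  ]
}}

```text
time: 2.9
tcp_pos: [507.0, 216.0, 190.3]
eef_rot: [-180.0, 0.0, 102.3]
ft_force: [0.5, 0.6, 0.4]
width: 85.5
grip_force: 0.0
```

Run:
```python
from m import *
o=telemetry.get_obs();C=cal("wrist");print(o["tcp_pos"].round(1),o["eef_rot"].round(2))
a=imaging.grab_frame("wrist");np.save("w1.npy",a);save("pics/w1.png",a)
for c in blobs(mask(a,"red")): print("red",rect(c,C,31).round(1))
```

```text
[507.  216.  190.3] [-1.7999e+02  3.0000e-02  1.0228e+02]
red [509.  218.4  59.7 147.6  12.4]
```

View pics/w1.png

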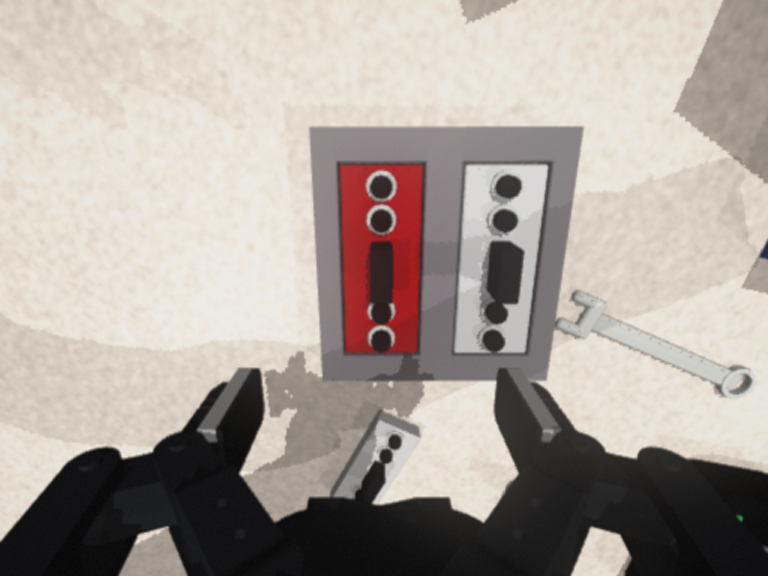

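The wrist view shows the red bar in line with the fingers, with its grip at (381,272) midway between the finger tips. The close estimate is (509,218) at 12.4°. Going down to grasp.

Call:
{"api": "apply_moves", "payload": {
  "motion": [
    [0, 0.001, 0.02, 0, 0, 0],
    [0, 0.001, 0.05, 0, 0, 0],
    [0, 0.001, 0.08, 0, 0, 0],
    [0, 0.001, 0.1, 0, 0, 0],
    [0, 0.001, 0.11, 0, 0, 0]
  ]
}}

```text
time: 3.45
tcp_pos: [507.4, 215.4, 78.9]
eef_rot: [-179.9, 0.0, 102.2]
ft_force: [0.1, -0.4, -0.1]
width: 85.3
grip_force: 0.0
```

Call:
{"api": "apply_moves", "payload": {
  "motion": [
    [0, 0, 0.012, 0, 0, 0],
    [0, 0, 0.024, 0, 0, 0],
    [0, 0, 0.034, 0, 0, 0],
    [0, 0, 0.04, 0, 0, 0],
    [0, 0, 0.044, 0, 0, 0]
  ]
}}

```text
time: 3.95
tcp_pos: [507.6, 217.4, 35.9]
eef_rot: [-180.0, -0.0, 102.4]
ft_force: [-0.7, 0.6, 0.2]
width: 85.2
grip_force: 0.0
```

Call:
{"api": "apply_moves", "payload": {
  "motion": [
    [0, 0, 0, 0, 0, 0],
    [0, 0, 0, 0, 0, 0],
    [0, 0, 0, 0, 0, 0],
    [0, 0, 0, 0, 0, 0],
    [0, 0, 0, 0, 0, 0]
  ],
  "gripper": 0,
  "grip_force": 50
}}

```text
time: 4.45
tcp_pos: [508.0, 217.5, 36.7]
eef_rot: [179.9, -0.0, 102.4]
ft_force: [-0.7, -0.5, -1.7]
width: 15.2
grip_force: 51.9
```

Call:
{"api": "apply_moves", "payload": {
  "motion": [
    [0, 0, 0, 0, 0, 0],
    [0, 0, 0, 0, 0, 0],
    [0, 0, 0, 0, 0, 0],
    [0, 0, 0, 0, 0, 0],
    [0, 0, 0, 0, 0, 0]
  ]
}}

```text
time: 4.95
tcp_pos: [508.0, 217.5, 36.7]
eef_rot: [180.0, -0.0, 102.4]
ft_force: [1.7, 0.2, 5.0]
width: 14.9
grip_force: 52.7
```

Call:
{"api": "apply_moves", "payload": {
  "motion": [
    [0, 0, -0.004, 0, 0, 0],
    [0, 0, -0.01, 0, 0, 0],
    [0, 0, -0.018, 0, 0, 0],
    [0, 0, -0.026, 0, 0, 0],
    [0, 0, -0.034, 0, 0, 0]
  ]
}}

```text
time: 5.45
tcp_pos: [507.0, 217.3, 70.9]
eef_rot: [-179.9, 0.0, 102.4]
ft_force: [-0.2, 0.6, -5.4]
width: 14.8
grip_force: 51.4
```

Call:
{"api": "apply_moves", "payload": {
  "motion": [
    [0, 0, -0.012, 0, 0, 0],
    [0, 0, -0.03, 0, 0, 0],
    [0, 0, -0.05, 0, 0, 0],
    [0, 0, -0.065, 0, 0, 0],
    [0, 0, -0.07, 0, 0, 0]
  ]
}}

```text
time: 5.95
tcp_pos: [508.3, 217.9, 142.5]
eef_rot: [179.9, -0.0, 102.4]
ft_force: [-0.2, 0.5, -6.1]
width: 15.0
grip_force: 51.4
```

Run:
```python
from m import *
o=telemetry.get_obs();C=cal("wrist");print(o["tcp_pos"].round(1),o["eef_rot"].round(2),o["ft_force"].round(1),o["width"],o["torque"].round(2))
a=imaging.grab_frame("wrist");t=imaging.grab_frame("top");s=imaging.grab_frame("scene")
z=o["tcp_pos"][2]-5.5
for c in blobs(mask(a,"red")): print("red",rect(c,C,z).round(1))
for c in blobs(mask(t,"red")): print("top",rect(c,cal("top"),z).round(1))
np.save("top2.npy",t)
save("pics/lift.png",np.hstack([a[:,100:400],s[100:300,220:400].repeat(1,0)[:200].copy() if False else cv2.resize(s[120:248,200:360],(320,256)).copy() if False else cv2.resize(s[80:272,220:370],(300,384))]),1.3)
```

```text
[508.3 217.9 142.5] [179.85  -0.   102.37] [-0.2  0.5 -6.1] 15.009077625990724 [0.01 0.03 0.02]
red [502.8 245.8  58.9  94.3  12.4]
red [510.3 159.3   7.3  26.6   7.7]
red [532.2 164.1   6.8  26.5  17.2]
top [306.4 173.8 153.8 567.2 -54.8]
top [ 747.  -155.1   97.9  104.3   15. ]
top [515.9 176.   58.5  65.1  12.8]
top [135.3 -64.1  46.4  59.9   1.4]
```

View pics/lift.png

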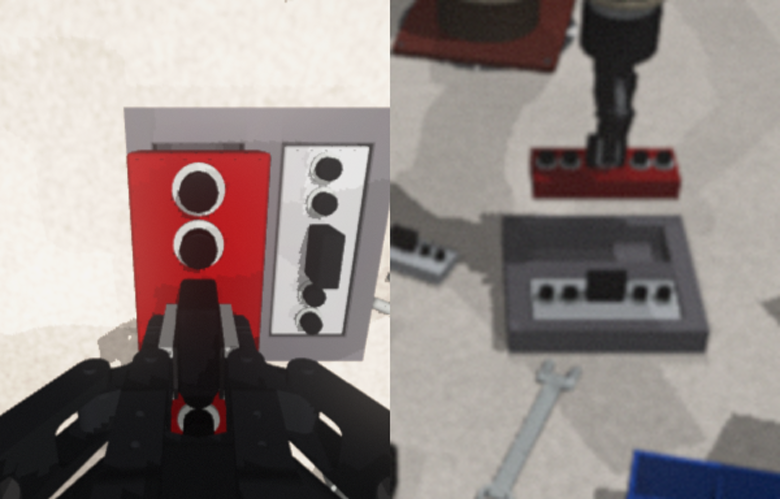

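The bar came out level and about 5.8 N lighter on the wrist. The grip holds it within about 1 mm of centre, and the silver bar is still in its pocket. Next is the carry to the fixture.

```bash
sed -i 's/round(-d\[3\]\*k\/5,1)/round(float(-d[3]*k\/5),1)/' plan.py; python3 plan.py '[[507.8,217.7,142.3,102.4],[[508,110,142.3,96],[505,-10,142.3,90],[501,-130,142.3,83],[497.4,-230,130,77.5],[497.4,-252.2,90,77.5]]]'
```

```text
[[-0.021, -0.0046, -0.0, 0, 0, 1.3], [-0.0421, -0.0092, -0.0, 0, 0, 2.6], [-0.0631, -0.0138, -0.0, 0, 0, 3.8], [-0.0842, -0.0183, -0.0, 0, 0, 5.1], [-0.1052, -0.0229, -0.0, 0, 0, 6.4]]
[[-0.0238, -0.0031, -0.0, 0, 0, 1.2], [-0.0476, -0.0062, -0.0, 0, 0, 2.4], [-0.0714, -0.0093, -0.0, 0, 0, 3.6], [-0.0952, -0.0124, -0.0, 0, 0, 4.8], [-0.119, -0.0155, -0.0, 0, 0, 6.0]]
[[-0.024, -0.0008, -0.0, 0, 0, 1.4], [-0.048, -0.0016, -0.0, 0, 0, 2.8], [-0.072, -0.0024, -0.0, 0, 0, 4.2], [-0.096, -0.0032, -0.0, 0, 0, 5.6], [-0.12, -0.004, -0.0, 0, 0, 7.0]]
[[-0.0199, 0.0017, 0.0025, 0, 0, 1.1], [-0.0399, 0.0034, 0.0049, 0, 0, 2.2], [-0.0598, 0.0052, 0.0074, 0, 0, 3.3], [-0.0798, 0.0069, 0.0098, 0, 0, 4.4], [-0.0997, 0.0086, 0.0123, 0, 0, 5.5]]
[[-0.0043, 0.001, 0.008, 0, 0, -0.0], [-0.0087, 0.0019, 0.016, 0, 0, -0.0], [-0.013, 0.0029, 0.024, 0, 0, -0.0], [-0.0173, 0.0038, 0.032, 0, 0, -0.0], [-0.0217, 0.0048, 0.04, 0, 0, -0.0]]
```

Call:
{"api": "apply_moves", "payload": {
  "motion": [
    [-0.015, -0.004, 0, 0, 0, 1.0],
    [-0.038, -0.008, 0, 0, 0, 2.4],
    [-0.06, -0.013, 0, 0, 0, 3.8],
    [-0.083, -0.018, 0, 0, 0, 5.1],
    [-0.105, -0.023, 0, 0, 0, 6.4]
  ]
}}

```text
time: 6.6
tcp_pos: [506.8, 107.7, 139.3]
eef_rot: [-179.9, 0.0, 95.8]
ft_force: [0.3, -0.4, -5.7]
width: 15.0
grip_force: 51.3
```

Call:
{"api": "apply_moves", "payload": {
  "motion": [
    [-0.024, -0.003, 0, 0, 0, 1.2],
    [-0.048, -0.006, 0, 0, 0, 2.4],
    [-0.071, -0.009, 0, 0, 0, 3.6],
    [-0.095, -0.012, 0, 0, 0, 4.8],
    [-0.119, -0.016, 0, 0, 0, 6.0]
  ]
}}

```text
time: 7.1
tcp_pos: [503.1, -12.0, 139.4]
eef_rot: [-179.9, -0.0, 89.8]
ft_force: [1.1, 0.7, -4.9]
width: 15.2
grip_force: 51.3
```

Call:
{"api": "apply_moves", "payload": {
  "motion": [
    [-0.024, -0.001, 0, 0, 0, 1.4],
    [-0.048, -0.002, 0, 0, 0, 2.8],
    [-0.072, -0.002, 0, 0, 0, 4.2],
    [-0.096, -0.003, 0, 0, 0, 5.6],
    [-0.12, -0.004, 0, 0, 0, 7.0]
  ]
}}

```text
time: 7.6
tcp_pos: [499.8, -132.1, 140.2]
eef_rot: [-180.0, -0.0, 82.8]
ft_force: [-0.2, 0.1, -4.6]
width: 15.0
grip_force: 51.3
```

Call:
{"api": "apply_moves", "payload": {
  "motion": [
    [-0.024, 0.002, 0.002, 0, 0, 1.1],
    [-0.045, 0.003, 0.005, 0, 0, 2.2],
    [-0.065, 0.005, 0.007, 0, 0, 3.3],
    [-0.085, 0.007, 0.01, 0, 0, 4.4],
    [-0.1, 0.009, 0.012, 0, 0, 5.5]
  ]
}}

```text
time: 8.1
tcp_pos: [496.4, -232.4, 127.8]
eef_rot: [-180.0, 0.0, 77.3]
ft_force: [0.3, -0.3, -5.6]
width: 15.0
grip_force: 51.3
```

Call:
{"api": "apply_moves", "payload": {
  "motion": [
    [-0.008, 0.001, 0.008, 0, 0, 0],
    [-0.014, 0.002, 0.016, 0, 0, 0],
    [-0.018, 0.003, 0.025, 0, 0, 0],
    [-0.021, 0.004, 0.034, 0, 0, 0],
    [-0.022, 0.005, 0.04, 0, 0, 0]
  ]
}}

```text
time: 8.6
tcp_pos: [496.5, -252.6, 87.1]
eef_rot: [-179.9, -0.0, 77.5]
ft_force: [0.4, 0.3, -5.0]
width: 15.0
grip_force: 51.3
```

Run:
```python
from m import *
o=telemetry.get_obs();C=cal("wrist");print(o["tcp_pos"].round(1),o["eef_rot"].round(2),o["ft_force"].round(1),o["width"])
a=imaging.grab_frame("wrist");np.save("w2.npy",a)
t=imaging.grab_frame("scene")
save("pics/pre.png",np.hstack([a,cv2.resize(t[100:220,60:200],(320,274),interpolation=cv2.INTER_CUBIC)[:274] if False else cv2.resize(t[80:224,70:214],(384,384),interpolation=cv2.INTER_CUBIC)]),0.88)
```

```text
[ 496.5 -252.6   87.1] [-1.7993e+02 -3.0000e-02  7.7500e+01] [ 0.4  0.3 -5. ] 14.99586968118511
```

View pics/pre.png

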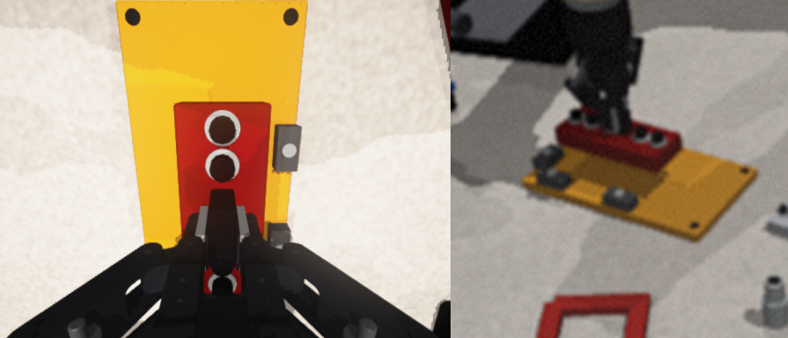

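The bar hangs level over the bed (wrist panel), with the fence block at (287,148) off to its right and a gap between them. I'll check the fixture offset from this view before lowering.

Run:
```python
from m import *
a=np.load("w2.npy");C=cal("wrist")
m=mask(a,"yellow"); 
ys,xs=np.nonzero(m)
P=np.array([ray(C,(u,v),15)[:2] for u,v in zip(xs,ys)])-[492,-230.5]
th=np.deg2rad(-12.5);ex=np.array([np.cos(th),np.sin(th)]);ey=np.array([-np.sin(th),np.cos(th)])
F=np.c_[P@ex,P@ey]
for y in range(-20,130,20):
    s=F[abs(F[:,1]-y)<2]; print(y,"left x",s[:,0].min().round(1),"right x",s[:,0].max().round(1))
for x in range(-60,61,20):
    s=F[abs(F[:,0]-x)<2]; print(x,"far y",s[:,1].max().round(1))
# red bar top in fixture frame
z=87.1-5.5
c=max(blobs(mask(a,"red")),key=cv2.contourArea)
R=np.array([ray(C,p,z)[:2] for p in c[:,0].astype(float)])-[492,-230.5]
R=np.c_[R@ex,R@ey];print("bar x",R[:,0].min(),R[:,0].max(),"end y",R[:,1].max())
```

```text
-20 left x -73.2 right x 74.8
0 left x -73.3 right x 56.4
20 left x -73.4 right x 56.6
40 left x -73.4 right x 74.9
60 left x -73.4 right x 75.0
80 left x -73.6 right x 75.0
100 left x -73.7 right x 74.7
120 left x -73.5 right x 75.1
-60 far y 128.6
-40 far y 128.6
-20 far y 128.6
0 far y 128.6
20 far y 128.6
40 far y 128.7
60 far y 128.7
bar x -19.98832527359838 38.79897342637912 end y 54.81711311252234
```

The bar is aligned in yaw, with about 16 mm of clearance from both the fence and the end stop. Lowering now.

Call:
{"api": "apply_moves", "payload": {
  "motion": [
    [0, 0, 0.01, 0, 0, 0],
    [0, 0, 0.02, 0, 0, 0],
    [0, 0, 0.028, 0, 0, 0],
    [0, 0, 0.033, 0, 0, 0],
    [0, 0, 0.036, 0, 0, 0]
  ]
}}

```text
time: 9.2
tcp_pos: [496.5, -252.8, 51.6]
eef_rot: [-180.0, -0.0, 77.5]
ft_force: [0.3, -0.6, -4.6]
width: 14.9
grip_force: 51.2
```

Call:
{"api": "apply_moves", "payload": {
  "motion": [
    [0, 0, 0.001, 0, 0, 0],
    [0, 0, 0.002, 0, 0, 0],
    [0, 0, 0.003, 0, 0, 0],
    [0, 0, 0.004, 0, 0, 0],
    [0, 0, 0.004, 0, 0, 0]
  ]
}}

```text
time: 9.7
tcp_pos: [496.8, -253.0, 48.3]
eef_rot: [180.0, 0.0, 77.5]
ft_force: [0.2, -1.4, -4.7]
width: 15.2
grip_force: 51.2
```

Call:
{"api": "apply_moves", "payload": {
  "motion": [
    [0, 0, 0.0005, 0, 0, 0],
    [0, 0, 0.001, 0, 0, 0],
    [0, 0, 0.0015, 0, 0, 0],
    [0, 0, 0.002, 0, 0, 0],
    [0, 0, 0.002, 0, 0, 0]
  ]
}}

```text
time: 10.2
tcp_pos: [496.7, -253.0, 46.2]
eef_rot: [-180.0, -0.0, 77.5]
ft_force: [0.2, -0.5, -4.2]
width: 15.0
grip_force: 51.2
```

Call:
{"api": "apply_moves", "payload": {
  "motion": [
    [0, 0, 0.0003, 0, 0, 0],
    [0, 0, 0.0006, 0, 0, 0],
    [0, 0, 0.001, 0, 0, 0],
    [0, 0, 0.001, 0, 0, 0]
  ]
}}

```text
time: 10.6
tcp_pos: [496.9, -253.0, 45.7]
eef_rot: [180.0, 0.0, 77.5]
ft_force: [-1.1, 0.6, -0.2]
width: 15.2
grip_force: 52.1
```

Bed contact: the wrist load fell to about 0. Releasing.

Call:
{"api": "apply_moves", "payload": {
  "motion": [
    [0, 0, 0, 0, 0, 0],
    [0, 0, 0, 0, 0, 0],
    [0, 0, 0, 0, 0, 0],
    [0, 0, 0, 0, 0, 0],
    [0, 0, 0, 0, 0, 0]
  ],
  "gripper": 0.6
}}

```text
time: 11.1
tcp_pos: [496.9, -253.0, 45.4]
eef_rot: [180.0, -0.0, 77.5]
ft_force: [0.1, 0.3, -1.2]
width: 51.2
grip_force: 0.0
```

Call:
{"api": "apply_moves", "payload": {
  "motion": [
    [0, 0, -0.006, 0, 0, 0],
    [0, 0, -0.02, 0, 0, 0],
    [0, 0, -0.045, 0, 0, 0],
    [0, 0, -0.07, 0, 0, 0],
    [0, 0, -0.095, 0, 0, 0]
  ]
}}

```text
time: 11.6
tcp_pos: [497.0, -253.0, 142.6]
eef_rot: [179.9, 0.0, 77.5]
ft_force: [0.3, -0.8, -0.2]
width: 51.3
grip_force: 0.0
```

Call:
{"api": "apply_moves", "payload": {
  "motion": [
    [0, 0, -0.015, 0, 0, 0],
    [0, 0, -0.035, 0, 0, 0],
    [0, 0, -0.05, 0, 0, 0],
    [0, 0, -0.05, 0, 0, 0]
  ],
  "gripper": 0
}}

```text
time: 12.0
tcp_pos: [497.9, -253.4, 192.7]
eef_rot: [179.8, 0.1, 77.5]
ft_force: [-0.4, -0.4, 0.3]
width: 0.2
grip_force: 0.0
```

```bash
cat > look.py <<'E'
from m import *
import sys
o=telemetry.get_obs();C=cal("wrist");print(o["tcp_pos"].round(1),o["eef_rot"].round(2),o["ft_force"].round(1),o["width"].round(1))
a=imaging.grab_frame("wrist");np.save(sys.argv[1]+".npy",a)
th=np.deg2rad(-12.5);ex=np.array([np.cos(th),np.sin(th)]);ey=np.array([-np.sin(th),np.cos(th)])
O=np.array([492,-230.5])
def fr(P): P=np.asarray(P)[...,:2]-O; return np.stack([P@ex,P@ey],-1)
for c in blobs(mask(a,"red"),400):
    r=rect(c,C,40);print("bar",r.round(1),"in fixture",fr(r[:2]).round(1))
for n in blobs(mask(a,"yellow"),400)[:1]:
    F=fr([ray(C,p,15) for p in n[:,0].astype(float)]);print("bed x",F[:,0].min().round(1),F[:,0].max().round(1),"y",F[:,1].min().round(1),F[:,1].max().round(1))
print("tcp in fixture",fr(o["tcp_pos"]).round(1))
save("pics/%s.png"%sys.argv[1],a)
E
python3 look.py w3
```

```text
Traceback (most recent call last):
  File "look.py", line 3, in <module>
    o=telemetry.get_obs();C=cal("wrist");print(o["tcp_pos"].round(1),o["eef_rot"].round(2),o["ft_force"].round(1),o["width"].round(1))
                                                                                                                  ^^^^^^^^^^^^^^^^
AttributeError: 'float' object has no attribute 'round'
```

```bash
sed -i 's/,o\["width"\].round(1)//' look.py; python3 look.py w3
```

```text
[ 497.9 -253.4  192.7] [1.798e+02 6.000e-02 7.746e+01] [-0.4 -0.4  0.3]
bar [ 497.6 -252.1   58.2  147.3  -12.5] in fixture [ 10.2 -19.9]
bar [ 739.3 -182.6   89.4  106.    15.1] in fixture [231.1 100.2]
bed x -73.5 75.6 y -129.3 128.6
tcp in fixture [ 10.7 -21.1]
```

View pics/w3.png

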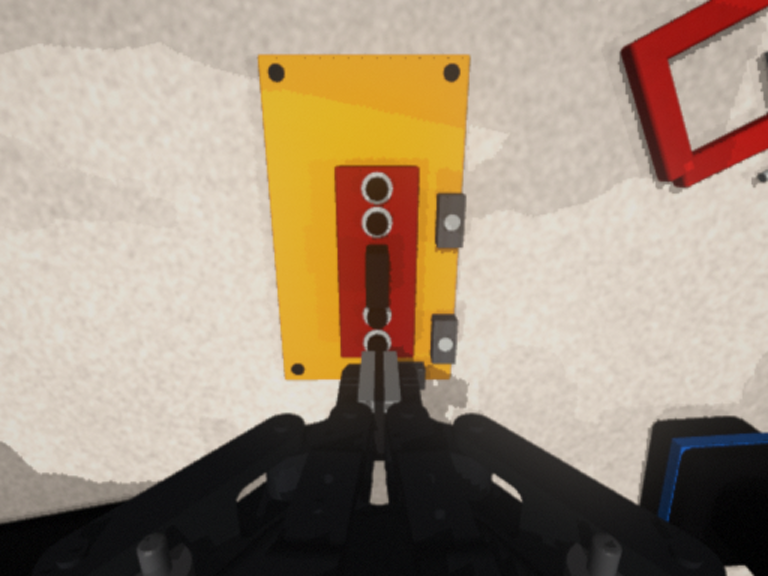

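The bar lies flat and released at fixture (10,−20), about 15 mm clear of the fence blocks at (450,220) and (443,338) and about 16 mm clear of the end stop. Now I turn the closed fingers 90° so the linkage stays clear of the grip, and push the −x side at mid-length.

```bash
cat > fp.py <<'E'
from plan import *
th=np.deg2rad(-12.5);c,s=np.cos(th),np.sin(th)
def W(p): return [492+c*p[0]-s*p[1],-230.5+s*p[0]+c*p[1],p[2],p[3]]
a=json.loads(sys.argv[1]); plan(W(a[0]),[W(p) for p in a[1]])
E
python3 fp.py '[[10.5,-20.5,192,77.5],[[-20,-20,160,40],[-52,-20,140,2],[-52,-20,110,-12.5],[-52,-20,30,-12.5]]]'; python3 -c "
from h import *
print(telemetry.get_obs()['qpos'].round(1))"
```

```text
[[0.0001, -0.0061, 0.0064, 0, 0, 7.5], [0.0002, -0.0122, 0.0128, 0, 0, 15.0], [0.0003, -0.0183, 0.0192, 0, 0, 22.5], [0.0004, -0.0244, 0.0256, 0, 0, 30.0], [0.0005, -0.0305, 0.032, 0, 0, 37.5]]
[[-0.0039, -0.0051, 0.004, 0, 0, 7.6], [-0.0078, -0.0102, 0.008, 0, 0, 15.2], [-0.0117, -0.0152, 0.012, 0, 0, 22.8], [-0.0156, -0.0203, 0.016, 0, 0, 30.4], [-0.0195, -0.0254, 0.02, 0, 0, 38.0]]
[[0.0, 0.0, 0.006, 0, 0, 2.9], [0.0, 0.0, 0.012, 0, 0, 5.8], [0.0, 0.0, 0.018, 0, 0, 8.7], [0.0, 0.0, 0.024, 0, 0, 11.6], [0.0, 0.0, 0.03, 0, 0, 14.5]]
[[0.0, -0.0, 0.016, 0, 0, -0.0], [0.0, -0.0, 0.032, 0, 0, -0.0], [0.0, -0.0, 0.048, 0, 0, -0.0], [0.0, -0.0, 0.064, 0, 0, -0.0], [0.0, -0.0, 0.08, 0, 0, -0.0]]
[ 46.2  11.8 -27.   99.    5.7  70.4   5.3]
```

Call:
{"api": "apply_moves", "payload": {
  "motion": [
    [0, -0.006, 0.006, 0, 0, 7.5],
    [0, -0.012, 0.013, 0, 0, 15],
    [0, -0.018, 0.019, 0, 0, 22.5],
    [0, -0.024, 0.026, 0, 0, 30],
    [0, -0.03, 0.032, 0, 0, 37.5]
  ]
}}

```text
time: 12.55
tcp_pos: [466.5, -246.1, 156.6]
eef_rot: [-179.9, 0.0, 39.7]
ft_force: [-0.3, -0.3, 0.0]
width: -0.3
grip_force: 0.0
```

Call:
{"api": "apply_moves", "payload": {
  "motion": [
    [-0.004, -0.005, 0.004, 0, 0, 7.6],
    [-0.008, -0.01, 0.008, 0, 0, 15.2],
    [-0.012, -0.015, 0.012, 0, 0, 22.8],
    [-0.016, -0.02, 0.016, 0, 0, 30.4],
    [-0.02, -0.025, 0.02, 0, 0, 38]
  ]
}}

```text
time: 13.05
tcp_pos: [435.1, -239.8, 136.8]
eef_rot: [-179.9, 0.1, 1.6]
ft_force: [-0.3, 0.4, -0.1]
width: 0.2
grip_force: 0.0
```

Call:
{"api": "apply_moves", "payload": {
  "motion": [
    [0, 0, 0.006, 0, 0, 5],
    [0, 0, 0.012, 0, 0, 10],
    [0, 0, 0.018, 0, 0, 14.5],
    [0, 0, 0.024, 0, 0, 14.5],
    [0, 0, 0.03, 0, 0, 14.5]
  ]
}}

```text
time: 13.55
tcp_pos: [435.6, -239.9, 107.2]
eef_rot: [-180.0, 0.1, -12.4]
ft_force: [-0.5, 1.0, -0.5]
width: -0.1
grip_force: 0.0
```

```bash
python3 look.py w4
```

```text
[ 435.6 -239.9  107.2] [-1.7997e+02  7.0000e-02 -1.2390e+01] [-0.5  1.  -0.5]
bar [ 497.4 -252.8   58.6  148.2  -12.3] in fixture [ 10.1 -20.6]
bed x -73.3 75.5 y -130.2 128.4
tcp in fixture [-53.  -21.4]
```

View pics/w4.png

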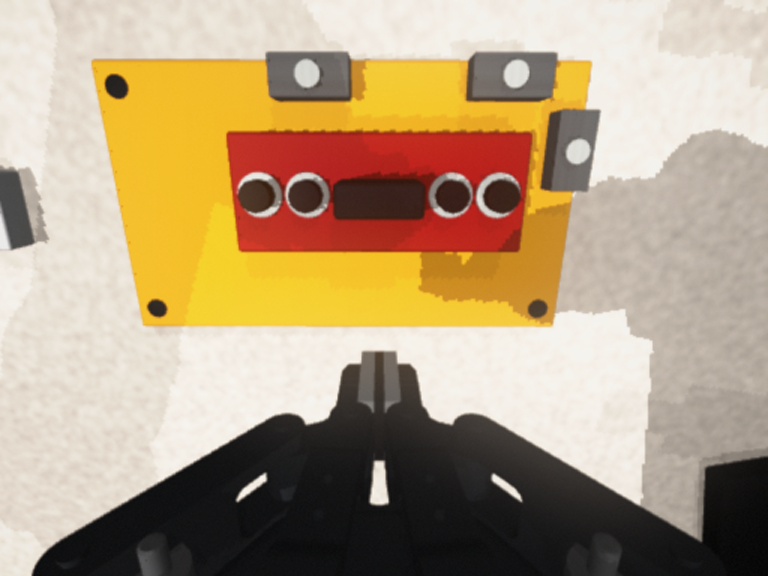

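Fingers are lined up on the middle of the bar's long side (fingertip at (378,370), bar centre column 380). Descend, then push.

Call:
{"api": "apply_moves", "payload": {
  "motion": [
    [0, 0, 0.015, 0, 0, 0],
    [0, 0, 0.035, 0, 0, 0],
    [0, 0, 0.055, 0, 0, 0],
    [0, 0, 0.072, 0, 0, 0],
    [0, 0, 0.08, 0, 0, 0]
  ]
}}

```text
time: 14.1
tcp_pos: [435.1, -239.7, 26.7]
eef_rot: [-180.0, 0.1, -12.5]
ft_force: [0.0, -0.3, 0.4]
width: 0.0
grip_force: 0.0
```

Call:
{"api": "apply_moves", "payload": {
  "motion": [
    [0, 0, 0.002, 0, 0, 0],
    [0, 0, 0.004, 0, 0, 0],
    [0, 0, 0.006, 0, 0, 0],
    [0, 0, 0.006, 0, 0, 0],
    [0, 0, 0.006, 0, 0, 0]
  ]
}}

```text
time: 14.6
tcp_pos: [436.4, -240.4, 22.7]
eef_rot: [180.0, -0.0, -12.5]
ft_force: [-0.1, 0.3, 0.6]
width: -0.2
grip_force: 0.0
```

Call:
{"api": "apply_moves", "payload": {
  "motion": [
    [0.004, 0, 0.001, 0, 0, 0],
    [0.008, 0, 0.002, 0, 0, 0],
    [0.012, 0, 0.002, 0, 0, 0],
    [0.015, 0, 0.002, 0, 0, 0],
    [0.018, 0, 0.002, 0, 0, 0]
  ]
}}

```text
time: 15.1
tcp_pos: [454.1, -244.1, 20.3]
eef_rot: [-180.0, 0.0, -12.5]
ft_force: [-1.2, -0.3, 0.8]
width: -0.0
grip_force: 0.0
```

Call:
{"api": "apply_moves", "payload": {
  "motion": [
    [0.002, 0, 0, 0, 0, 0],
    [0.004, 0, 0, 0, 0, 0],
    [0.006, 0, 0, 0, 0, 0],
    [0.008, 0, 0, 0, 0, 0],
    [0.01, 0, 0, 0, 0, 0]
  ]
}}

```text
time: 15.6
tcp_pos: [462.3, -246.1, 20.0]
eef_rot: [-180.0, 0.1, -12.6]
ft_force: [-5.5, 1.2, 3.7]
width: 0.0
grip_force: 2.6
```

Call:
{"api": "apply_moves", "payload": {
  "motion": [
    [0.0015, 0, 0, 0, 0, 0],
    [0.003, 0, 0, 0, 0, 0],
    [0.0045, 0, 0, 0, 0, 0],
    [0.006, 0, 0, 0, 0, 0],
    [0.007, 0, 0, 0, 0, 0]
  ]
}}

```text
time: 16.1
tcp_pos: [470.4, -247.8, 20.2]
eef_rot: [-180.0, 0.0, -12.5]
ft_force: [-2.1, 0.5, -1.6]
width: 0.1
grip_force: 1.1
```

Call:
{"api": "apply_moves", "payload": {
  "motion": [
    [0.0005, 0, 0, 0, 0, 0],
    [0.001, 0, 0, 0, 0, 0],
    [0.0015, 0, 0, 0, 0, 0],
    [0.002, 0, 0, 0, 0, 0],
    [0.0025, 0, 0, 0, 0, 0]
  ]
}}

```text
time: 16.6
tcp_pos: [472.5, -248.3, 20.3]
eef_rot: [180.0, 0.0, -12.5]
ft_force: [-5.0, 1.7, 0.5]
width: 0.5
grip_force: 2.4
```

Call:
{"api": "apply_moves", "payload": {
  "motion": [
    [0.0005, 0, 0, 0, 0, 0],
    [0.001, 0, 0, 0, 0, 0],
    [0.0015, 0, 0, 0, 0, 0],
    [0.002, 0, 0, 0, 0, 0]
  ]
}}

```text
time: 17.0
tcp_pos: [472.5, -248.3, 20.3]
eef_rot: [-180.0, 0.3, -12.6]
ft_force: [-14.3, 4.7, 12.2]
width: -0.1
grip_force: 7.5
```

Call:
{"api": "apply_moves", "payload": {
  "motion": [
    [0.0005, 0, 0, 0, 0, 0],
    [0.001, 0, 0, 0, 0, 0],
    [0.0015, 0, 0, 0, 0, 0]
  ]
}}

```text
time: 17.3
tcp_pos: [472.5, -248.4, 20.0]
eef_rot: [-180.0, 0.4, -12.6]
ft_force: [-19.9, 5.2, 12.8]
width: 0.1
grip_force: 10.1
```

The bar is stopped against the fence: the force rose to 20 N while the tool stayed put. Back off and go round to the +y end.

Call:
{"api": "apply_moves", "payload": {
  "motion": [
    [-0.002, 0, 0, 0, 0, 0],
    [-0.005, 0, 0, 0, 0, 0],
    [-0.012, 0, 0, 0, 0, 0],
    [-0.022, 0, -0.005, 0, 0, 0],
    [-0.03, 0, -0.02, 0, 0, 0]
  ]
}}

```text
time: 17.8
tcp_pos: [445.3, -242.0, 39.8]
eef_rot: [-180.0, 0.1, -12.5]
ft_force: [-0.1, -0.8, -0.2]
width: -0.0
grip_force: 0.0
```

Call:
{"api": "apply_moves", "payload": {
  "motion": [
    [0, 0, -0.03, 0, 0, 0],
    [0, 0, -0.06, 0, 0, 0],
    [0, 0, -0.09, 0, 0, 0],
    [0, 0, -0.1, 0, 0, 0],
    [0, 0, -0.1, 0, 0, 0]
  ]
}}

```text
time: 18.3
tcp_pos: [447.5, -243.1, 142.1]
eef_rot: [179.9, -0.2, -12.5]
ft_force: [-0.2, -0.6, 0.6]
width: -0.1
grip_force: 0.0
```

```bash
python3 look.py w5
python3 - <<'E'
from m import *
import os
o=telemetry.get_obs()
E
python3 fp.py '[[-41,-21,139,-12.5],[[-20,20,130,25],[10,60,120,60],[25,92,110,77.5],[25,92,30,77.5]]]'
```

```text
[ 447.5 -243.1  142.1] [179.93  -0.2  -12.55] [-0.2 -0.6  0.6]
bar [ 513.6 -256.4   57.9  148.3  -12.5] in fixture [ 26.7 -20.6]
bed x -73.0 75.1 y -130.2 128.4
tcp in fixture [-40.7 -21.9]
[[0.0042, -0.0082, 0.0018, 0, 0, -7.5], [0.0084, -0.0164, 0.0036, 0, 0, -15.0], [0.0126, -0.0246, 0.0054, 0, 0, -22.5], [0.0168, -0.0328, 0.0072, 0, 0, -30.0], [0.021, -0.041, 0.009, 0, 0, -37.5]]
[[0.0096, -0.0027, 0.002, 0, 0, -7.0], [0.0193, -0.0054, 0.004, 0, 0, -14.0], [0.0289, -0.0081, 0.006, 0, 0, -21.0], [0.0385, -0.0108, 0.008, 0, 0, -28.0], [0.0482, -0.0135, 0.01, 0, 0, -35.0]]
[[0.007, 0.0009, 0.002, 0, 0, -3.5], [0.014, 0.0019, 0.004, 0, 0, -7.0], [0.021, 0.0028, 0.006, 0, 0, -10.5], [0.028, 0.0037, 0.008, 0, 0, -14.0], [0.035, 0.0047, 0.01, 0, 0, -17.5]]
[[0.0, 0.0, 0.016, 0, 0, -0.0], [0.0, 0.0, 0.032, 0, 0, -0.0], [0.0, 0.0, 0.048, 0, 0, -0.0], [0.0, 0.0, 0.064, 0, 0, -0.0], [0.0, 0.0, 0.08, 0, 0, -0.0]]
```

Call:
{"api": "apply_moves", "payload": {
  "motion": [
    [0.004, -0.008, 0.002, 0, 0, -7.5],
    [0.008, -0.016, 0.004, 0, 0, -15],
    [0.013, -0.025, 0.006, 0, 0, -22.5],
    [0.017, -0.033, 0.008, 0, 0, -30],
    [0.021, -0.041, 0.009, 0, 0, -37.5]
  ]
}}

```text
time: 18.85
tcp_pos: [475.3, -206.3, 129.2]
eef_rot: [-179.9, 0.1, 25.3]
ft_force: [-0.6, -0.5, -0.4]
width: -0.5
grip_force: 0.0
```

Call:
{"api": "apply_moves", "payload": {
  "motion": [
    [0.01, -0.003, 0.002, 0, 0, -7],
    [0.019, -0.005, 0.004, 0, 0, -14],
    [0.029, -0.008, 0.006, 0, 0, -21],
    [0.038, -0.011, 0.008, 0, 0, -28],
    [0.048, -0.014, 0.01, 0, 0, -35]
  ]
}}

```text
time: 19.35
tcp_pos: [512.9, -173.6, 119.3]
eef_rot: [-179.8, 0.0, 60.3]
ft_force: [0.5, -0.6, -0.2]
width: 0.0
grip_force: 0.0
```

Call:
{"api": "apply_moves", "payload": {
  "motion": [
    [0.007, 0.001, 0.002, 0, 0, -6],
    [0.014, 0.002, 0.004, 0, 0, -12],
    [0.021, 0.003, 0.006, 0, 0, -17.5],
    [0.028, 0.004, 0.008, 0, 0, -17.5],
    [0.035, 0.005, 0.01, 0, 0, -17.5]
  ]
}}

```text
time: 19.85
tcp_pos: [535.2, -145.9, 110.0]
eef_rot: [-179.9, -0.0, 77.3]
ft_force: [0.4, 0.2, -1.0]
width: -0.1
grip_force: 0.0
```

Call:
{"api": "apply_moves", "payload": {
  "motion": [
    [0, 0, 0.015, 0, 0, 0],
    [0, 0, 0.035, 0, 0, 0],
    [0, 0, 0.055, 0, 0, 0],
    [0, 0, 0.072, 0, 0, 0],
    [0, 0, 0.08, 0, 0, 0]
  ]
}}

```text
time: 20.35
tcp_pos: [534.0, -146.2, 28.6]
eef_rot: [-179.8, -0.0, 77.4]
ft_force: [0.3, -0.2, 0.4]
width: 0.0
grip_force: 0.0
```

Call:
{"api": "apply_moves", "payload": {
  "motion": [
    [0, 0, 0.002, 0, 0, 0],
    [0, 0, 0.004, 0, 0, 0],
    [0, 0, 0.004, 0, 0, 0],
    [0, 0, 0.004, 0, 0, 0]
  ]
}}

```text
time: 20.75
tcp_pos: [536.2, -146.5, 28.0]
eef_rot: [179.9, 0.0, 77.5]
ft_force: [-0.1, 0.5, 0.4]
width: -0.2
grip_force: 0.0
```

```bash
python3 look.py w6
```

```text
[ 536.2 -146.5   28. ] [1.7993e+02 1.0000e-02 7.7450e+01] [-0.1  0.5  0.4]
bed x -73.3 75.6 y 29.7 131.9
tcp in fixture [25.  91.6]
```

View pics/w6.png

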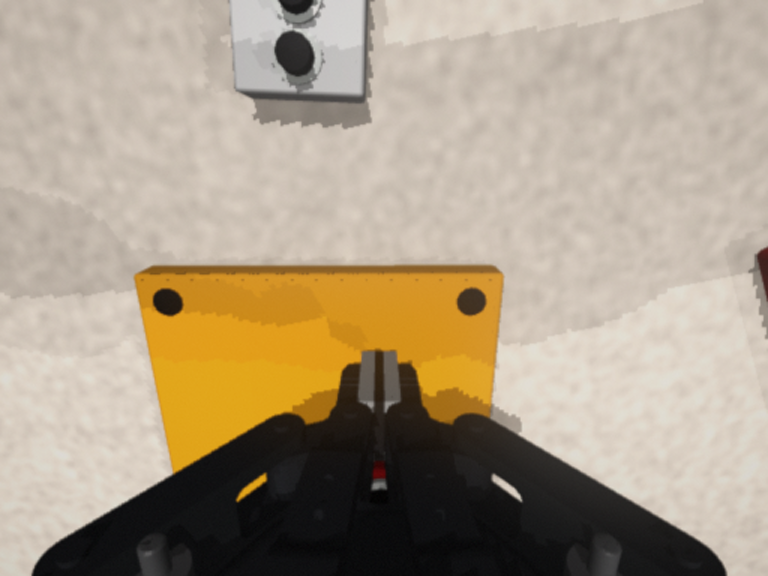

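Fingertips are down on the bed side beyond the bar's end at (378,375), with the small silver bar well away. Pushing towards the end stop.

Call:
{"api": "apply_moves", "payload": {
  "motion": [
    [-0.004, 0, 0.002, 0, 0, 0],
    [-0.008, 0, 0.004, 0, 0, 0],
    [-0.012, 0, 0.006, 0, 0, 0],
    [-0.016, 0, 0.006, 0, 0, 0],
    [-0.02, 0, 0.006, 0, 0, 0]
  ]
}}

```text
time: 21.3
tcp_pos: [531.2, -166.4, 21.2]
eef_rot: [-180.0, -0.0, 77.4]
ft_force: [0.4, -0.3, 0.2]
width: -0.3
grip_force: 0.0
```

Call:
{"api": "apply_moves", "payload": {
  "motion": [
    [-0.002, 0, 0, 0, 0, 0],
    [-0.004, 0, 0, 0, 0, 0],
    [-0.006, 0, 0, 0, 0, 0],
    [-0.008, 0, 0, 0, 0, 0],
    [-0.01, 0, 0, 0, 0, 0]
  ]
}}

```text
time: 21.8
tcp_pos: [529.4, -174.8, 21.4]
eef_rot: [180.0, -0.1, 77.5]
ft_force: [-0.3, 4.4, 0.6]
width: 0.2
grip_force: 1.8
```

Call:
{"api": "apply_moves", "payload": {
  "motion": [
    [-0.0015, 0, 0, 0, 0, 0],
    [-0.003, 0, 0, 0, 0, 0],
    [-0.0045, 0, 0, 0, 0, 0],
    [-0.006, 0, 0, 0, 0, 0],
    [-0.007, 0, 0, 0, 0, 0]
  ]
}}

```text
time: 22.3
tcp_pos: [527.7, -182.5, 21.4]
eef_rot: [180.0, -0.0, 77.5]
ft_force: [0.5, 4.0, 0.6]
width: 0.2
grip_force: 2.0
```

Call:
{"api": "apply_moves", "payload": {
  "motion": [
    [-0.0005, 0, 0, 0, 0, 0],
    [-0.001, 0, 0, 0, 0, 0],
    [-0.0015, 0, 0, 0, 0, 0],
    [-0.002, 0, 0, 0, 0, 0],
    [-0.0025, 0, 0, 0, 0, 0]
  ]
}}

```text
time: 22.8
tcp_pos: [527.2, -184.9, 21.4]
eef_rot: [180.0, -0.0, 77.5]
ft_force: [0.0, 3.5, 2.5]
width: -0.0
grip_force: 2.1
```

Call:
{"api": "apply_moves", "payload": {
  "motion": [
    [-0.0005, 0, 0, 0, 0, 0],
    [-0.001, 0, 0, 0, 0, 0],
    [-0.0015, 0, 0, 0, 0, 0],
    [-0.002, 0, 0, 0, 0, 0],
    [-0.0025, 0, 0, 0, 0, 0]
  ]
}}

```text
time: 23.3
tcp_pos: [526.6, -187.4, 21.4]
eef_rot: [180.0, -0.0, 77.5]
ft_force: [0.9, 4.8, 2.0]
width: 0.3
grip_force: 2.2
```

Call:
{"api": "apply_moves", "payload": {
  "motion": [
    [-0.0005, 0, 0, 0, 0, 0],
    [-0.001, 0, 0, 0, 0, 0],
    [-0.0015, 0, 0, 0, 0, 0],
    [-0.002, 0, 0, 0, 0, 0]
  ]
}}

```text
time: 23.7
tcp_pos: [526.5, -187.7, 21.4]
eef_rot: [180.0, -0.1, 77.5]
ft_force: [1.3, 10.2, 3.8]
width: 0.4
grip_force: 5.2
```

Call:
{"api": "apply_moves", "payload": {
  "motion": [
    [-0.0005, 0, 0, 0, 0, 0],
    [-0.001, 0, 0, 0, 0, 0],
    [-0.0015, 0, 0, 0, 0, 0]
  ]
}}

```text
time: 24.0
tcp_pos: [526.5, -187.7, 21.4]
eef_rot: [-180.0, -0.2, 77.6]
ft_force: [2.2, 14.1, 4.4]
width: -0.1
grip_force: 7.3
```

Call:
{"api": "apply_moves", "payload": {
  "motion": [
    [0.002, 0, 0, 0, 0, 0],
    [0.006, 0, 0, 0, 0, 0],
    [0.014, 0, 0, 0, 0, 0],
    [0.024, 0, -0.005, 0, 0, 0],
    [0.03, 0, -0.02, 0, 0, 0]
  ]
}}

```text
time: 24.5
tcp_pos: [531.5, -160.2, 40.9]
eef_rot: [-179.9, -0.0, 77.5]
ft_force: [-0.4, 0.2, 0.6]
width: -0.1
grip_force: 0.0
```

Call:
{"api": "apply_moves", "payload": {
  "motion": [
    [0, 0, -0.04, 0, 0, 0],
    [0, 0, -0.08, 0, 0, 0],
    [0, 0, -0.11, 0, 0, 0],
    [0, 0, -0.14, 0, 0, 0],
    [0, 0, -0.15, 0, 0, 0]
  ]
}}

```text
time: 25.0
tcp_pos: [534.0, -161.2, 196.0]
eef_rot: [179.7, 0.1, 77.5]
ft_force: [1.3, 0.9, 0.8]
width: -0.0
grip_force: 0.0
```

Stopped against the end stop. Going round to the −x side to check with a view and re-seat the fence side.

```bash
python3 fp.py '[[25.5,76.5,195,77.5],[[-5,45,180,40],[-40,5,150,2],[-50,-36,110,-12.5]]]'
```

```text
[[-0.0063, -0.0061, 0.003, 0, 0, 7.5], [-0.0126, -0.0122, 0.006, 0, 0, 15.0], [-0.0189, -0.0183, 0.009, 0, 0, 22.5], [-0.0252, -0.0244, 0.012, 0, 0, 30.0], [-0.0315, -0.0305, 0.015, 0, 0, 37.5]]
[[-0.0106, -0.0007, 0.006, 0, 0, 7.6], [-0.0212, -0.0014, 0.012, 0, 0, 15.2], [-0.0318, -0.0021, 0.018, 0, 0, 22.8], [-0.0424, -0.0027, 0.024, 0, 0, 30.4], [-0.053, -0.0034, 0.03, 0, 0, 38.0]]
[[-0.004, 0.0074, 0.008, 0, 0, 2.9], [-0.008, 0.0149, 0.016, 0, 0, 5.8], [-0.012, 0.0223, 0.024, 0, 0, 8.7], [-0.016, 0.0298, 0.032, 0, 0, 11.6], [-0.0199, 0.0372, 0.04, 0, 0, 14.5]]
```

Call:
{"api": "apply_moves", "payload": {
  "motion": [
    [-0.006, -0.006, 0.003, 0, 0, 7.5],
    [-0.013, -0.012, 0.006, 0, 0, 15],
    [-0.019, -0.018, 0.009, 0, 0, 22.5],
    [-0.025, -0.024, 0.012, 0, 0, 30],
    [-0.032, -0.03, 0.015, 0, 0, 37.5]
  ]
}}

```text
time: 25.5
tcp_pos: [495.6, -185.9, 176.4]
eef_rot: [-180.0, 0.0, 39.7]
ft_force: [-0.1, -0.3, -0.2]
width: 0.1
grip_force: 0.0
```

Call:
{"api": "apply_moves", "payload": {
  "motion": [
    [-0.011, -0.001, 0.006, 0, 0, 7.6],
    [-0.021, -0.001, 0.012, 0, 0, 15.2],
    [-0.032, -0.002, 0.018, 0, 0, 22.8],
    [-0.042, -0.003, 0.024, 0, 0, 30.4],
    [-0.053, -0.003, 0.03, 0, 0, 38]
  ]
}}

```text
time: 26.0
tcp_pos: [453.1, -217.6, 146.3]
eef_rot: [-180.0, 0.0, 1.7]
ft_force: [0.3, 0.4, -1.0]
width: 0.2
grip_force: 0.0
```

Call:
{"api": "apply_moves", "payload": {
  "motion": [
    [-0.004, 0.007, 0.008, 0, 0, 2.9],
    [-0.008, 0.015, 0.016, 0, 0, 5.8],
    [-0.012, 0.022, 0.024, 0, 0, 8.7],
    [-0.016, 0.03, 0.032, 0, 0, 11.6],
    [-0.02, 0.037, 0.04, 0, 0, 14.5]
  ]
}}

```text
time: 26.5
tcp_pos: [434.6, -255.6, 106.3]
eef_rot: [180.0, 0.0, -12.6]
ft_force: [0.5, 0.4, -0.1]
width: -0.2
grip_force: 0.0
```

```bash
python3 look.py w7
python3 - <<'E'
from h import *
a=np.load("w7.npy"); save("pics/w7z.png",a[10:210,130:430],2.6)
E
```

```text
[ 434.6 -255.6  106.3] [ 1.800e+02  1.000e-02 -1.264e+01] [ 0.5  0.4 -0.1]
bar [ 509.9 -271.5   58.8  148.8  -12.6] in fixture [ 26.3 -36.2]
bed x -73.3 75.2 y -130.3 128.4
tcp in fixture [-50.6 -37. ]
```

View pics/w7z.png

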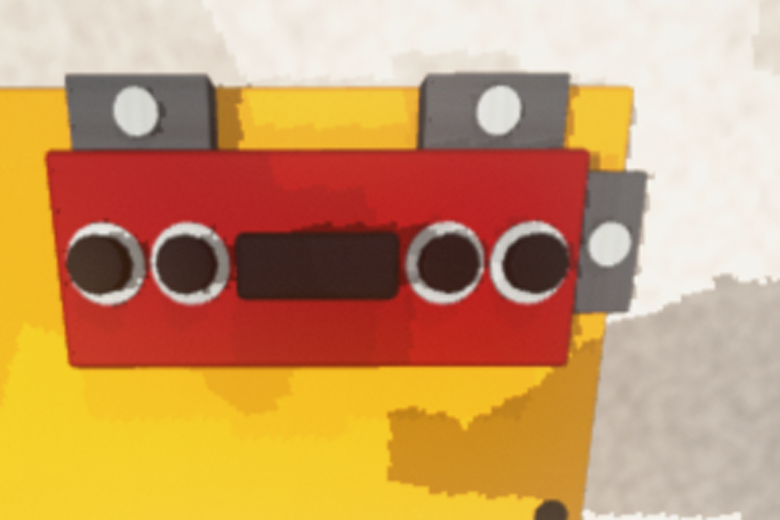

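The bar's side lies against both fence blocks at (140,150) and (495,150), and its end against the stop at (585,240). I'll finish with a light re-seat towards the fence.

Call:
{"api": "apply_moves", "payload": {
  "motion": [
    [0, 0, 0.02, 0, 0, 0],
    [0, 0, 0.04, 0, 0, 0],
    [0, 0, 0.06, 0, 0, 0],
    [0, 0, 0.076, 0, 0, 0],
    [0, 0, 0.084, 0, 0, 0]
  ]
}}

```text
time: 27.05
tcp_pos: [434.3, -254.8, 21.3]
eef_rot: [-180.0, 0.1, -12.5]
ft_force: [-0.1, -0.3, 1.0]
width: 0.2
grip_force: 0.0
```

Call:
{"api": "apply_moves", "payload": {
  "motion": [
    [0.006, 0, 0.002, 0, 0, 0],
    [0.012, 0, 0.003, 0, 0, 0],
    [0.018, 0, 0.003, 0, 0, 0],
    [0.024, 0, 0.003, 0, 0, 0],
    [0.028, 0, 0.003, 0, 0, 0]
  ]
}}

```text
time: 27.55
tcp_pos: [463.3, -262.0, 19.9]
eef_rot: [180.0, -0.1, -12.5]
ft_force: [0.1, 1.0, 0.1]
width: 0.1
grip_force: 0.0
```

Call:
{"api": "apply_moves", "payload": {
  "motion": [
    [0.001, 0, 0, 0, 0, 0],
    [0.002, 0, 0, 0, 0, 0],
    [0.003, 0, 0, 0, 0, 0],
    [0.004, 0, 0, 0, 0, 0],
    [0.005, 0, 0, 0, 0, 0]
  ]
}}

```text
time: 28.05
tcp_pos: [467.0, -262.8, 19.3]
eef_rot: [180.0, 0.0, -12.5]
ft_force: [0.7, 0.2, 0.0]
width: 0.1
grip_force: 0.0
```

Call:
{"api": "apply_moves", "payload": {
  "motion": [
    [0.0008, 0, 0, 0, 0, 0],
    [0.0016, 0, 0, 0, 0, 0],
    [0.0024, 0, 0, 0, 0, 0],
    [0.003, 0, 0, 0, 0, 0],
    [0.0035, 0, 0, 0, 0, 0]
  ]
}}

```text
time: 28.55
tcp_pos: [469.2, -263.3, 19.1]
eef_rot: [-180.0, 0.2, -12.5]
ft_force: [-7.5, 2.0, 4.8]
width: 0.3
grip_force: 3.8
```

Call:
{"api": "apply_moves", "payload": {
  "motion": [
    [0.0005, 0, 0, 0, 0, 0],
    [0.001, 0, 0, 0, 0, 0],
    [0.001, 0, 0, 0, 0, 0]
  ]
}}

```text
time: 28.85
tcp_pos: [469.1, -263.3, 18.9]
eef_rot: [-180.0, 0.3, -12.6]
ft_force: [-9.3, 2.9, 7.5]
width: 0.2
grip_force: 5.1
```

The tool stalled at the same place as before, so the bar is seated on the fence. Retreating and checking once more.

Call:
{"api": "apply_moves", "payload": {
  "motion": [
    [-0.002, 0, 0, 0, 0, 0],
    [-0.006, 0, 0, 0, 0, 0],
    [-0.014, 0, 0, 0, 0, 0],
    [-0.024, 0, -0.005, 0, 0, 0],
    [-0.034, 0, -0.02, 0, 0, 0]
  ]
}}

```text
time: 29.35
tcp_pos: [436.5, -255.7, 38.6]
eef_rot: [-180.0, 0.1, -12.5]
ft_force: [-1.0, -0.9, 0.4]
width: 0.1
grip_force: 0.0
```

Call:
{"api": "apply_moves", "payload": {
  "motion": [
    [0, 0, -0.03, 0, 0, 0],
    [0, 0, -0.06, 0, 0, 0],
    [0, 0, -0.08, 0, 0, 0],
    [0, 0, -0.09, 0, 0, 0],
    [0, 0, -0.09, 0, 0, 0]
  ]
}}

```text
time: 29.85
tcp_pos: [438.5, -256.7, 130.6]
eef_rot: [179.9, -0.1, -12.5]
ft_force: [0.3, -0.1, 0.5]
width: -0.0
grip_force: 0.0
```

```bash
python3 look.py w8
python3 - <<'E'
from h import *
a=np.load("w8.npy"); save("pics/w8z.png",a[0:220,100:450],2.2)
E
```

```text
[ 438.5 -256.7  130.6] [ 1.7994e+02 -1.3000e-01 -1.2550e+01] [ 0.3 -0.1  0.5]
bar [ 510.1 -271.6   58.4  148.7  -12.5] in fixture [ 26.5 -36.2]
bed x -73.0 74.7 y -130.5 128.3
tcp in fixture [-46.5 -37.2]
```

View pics/w8z.png

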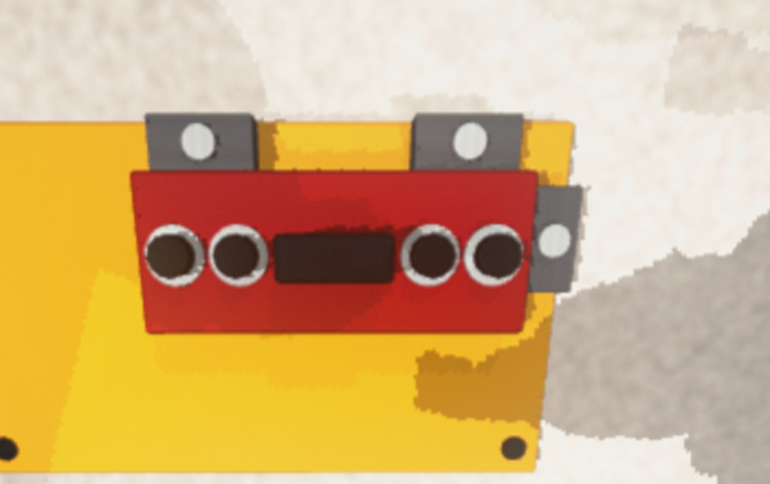

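The bar's long side is flush with both fence blocks (edge at row 170) and its end meets the stop at (535,240). The robot is clear of everything, so I'm handing in.

```bash
python3 -c "
from cell import env
print(env.close_job())"
```

```text
the job is handed in; nothing more can be done
None
```

The red bar is lying flat on the fixture, one long side against both fence blocks and one end against the end stop, released with the robot clear; I handed the job in at about 30 s, and no verdict was returned.

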